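# Find the rocking corner of the jar scale and shim it

### The job

The scale for weighing the jars rocks, because one of its four feet does not reach the bench. Press down on the corners of the pan with the fingertips until you find the one that gives, then push that corner's shim straight in under the foot with your fingertips until it is snug, and press the same corner firmly once more to check that it no longer gives. Do not pick anything up, do not shift the scale, leave the other three shims and everything else where they are, and finish clear of everything.

Things in the scene. Friction and masses are not known exactly. Their poses are not given: they have to be found in the camera images.
- scale: Bench scale, level: square steel pan 240 x 240 mm, flat top 60 mm above the bench, on a 190 mm grey base, underside 22 mm up; 3.8 to 5.4 kg. At each corner a round black foot. Three stand on the bench; one, at any corner and looking like the rest, hangs 5 mm clear of it. Origin on the bench under the middle of the pan; x away from the robot, y to its left.
- corner_fl (a point): Top of the pan, 20 mm in from both edges of its front left corner: where to press it. If its foot hangs clear, the corner starts to give at about 3 N and is 4 to 6 mm down at 7 N, springing back when let go; else it does not give (under 1 mm). Axes as the scale's.
- corner_fr (a point): Top of the pan, 20 mm in from both edges of its front right corner: where to press it. If its foot hangs clear, the corner starts to give at about 3 N and is 4 to 6 mm down at 7 N, springing back when let go; else it does not give (under 1 mm). Axes as the scale's.
- corner_rl (a point): Top of the pan, 20 mm in from both edges of its rear left corner: where to press it. If its foot hangs clear, the corner starts to give at about 3 N and is 4 to 6 mm down at 7 N, springing back when let go; else it does not give (under 1 mm). Axes as the scale's.
- corner_rr (a point): Top of the pan, 20 mm in from both edges of its rear right corner: where to press it. If its foot hangs clear, the corner starts to give at about 3 N and is 4 to 6 mm down at 7 N, springing back when let go; else it does not give (under 1 mm). Axes as the scale's.
- foot_fl (a point): Point on the bench under the middle of the front left foot, 30 mm in from the pan's edges. The foot is 36 mm across. A shim pushed at a foot that hangs clear wedges tight with its nose 12 to 18 mm past this point, at a push of about 4 to 15 N; at a foot that stands on the bench it is stopped by the rim. Axes as the scale's.
- foot_fr (a point): Point on the bench under the middle of the front right foot, 30 mm in from the pan's edges. The foot is 36 mm across. A shim pushed at a foot that hangs clear wedges tight with its nose 12 to 18 mm past this point, at a push of about 4 to 15 N; at a foot that stands on the bench it is stopped by the rim. Axes as the scale's.
- foot_rl (a point): Point on the bench under the middle of the rear left foot, 30 mm in from the pan's edges. The foot is 36 mm across. A shim pushed at a foot that hangs clear wedges tight with its nose 12 to 18 mm past this point, at a push of about 4 to 15 N; at a foot that stands on the bench it is stopped by the rim. Axes as the scale's.
- foot_rr (a point): Point on the bench under the middle of the rear right foot, 30 mm in from the pan's edges. The foot is 36 mm across. A shim pushed at a foot that hangs clear wedges tight with its nose 12 to 18 mm past this point, at a push of about 4 to 15 N; at a foot that stands on the bench it is stopped by the rim. Axes as the scale's.
- shim_fl: Loose black plastic tapered shim, 30 g, flat on the bench on the scale's left side, square to it and in line with the front left foot: 90 mm long, 30 mm wide, 1.5 mm thick at the nose, 12 mm at the tail. Nose 8 to 14 mm short of the foot's rim; slides at under 1 N. Origin: middle of its underside; x along it from tail (-45 mm) to nose (+45 mm), z up.
- shim_fr: Loose black plastic tapered shim, 30 g, flat on the bench on the scale's right side, square to it and in line with the front right foot: 90 mm long, 30 mm wide, 1.5 mm thick at the nose, 12 mm at the tail. Nose 8 to 14 mm short of the foot's rim; slides at under 1 N. Origin: middle of its underside; x along it from tail (-45 mm) to nose (+45 mm), z up.
- shim_rl: Loose black plastic tapered shim, 30 g, flat on the bench on the scale's left side, square to it and in line with the rear left foot: 90 mm long, 30 mm wide, 1.5 mm thick at the nose, 12 mm at the tail. Nose 8 to 14 mm short of the foot's rim; slides at under 1 N. Origin: middle of its underside; x along it from tail (-45 mm) to nose (+45 mm), z up.
- shim_rr: Loose black plastic tapered shim, 30 g, flat on the bench on the scale's right side, square to it and in line with the rear right foot: 90 mm long, 30 mm wide, 1.5 mm thick at the nose, 12 mm at the tail. Nose 8 to 14 mm short of the foot's rim; slides at under 1 N. Origin: middle of its underside; x along it from tail (-45 mm) to nose (+45 mm), z up.
- jar_left: Closed squat glass jar, 60 mm across, 58 mm high, between the two left-hand shims. Leave it. Origin: middle of its underside.
- lid_right: Metal jar lid lying flat, 66 mm across, 11 mm high, between the two right-hand shims. Leave it. Origin: middle of its underside.
- jar_rear: Closed glass jar, 66 mm across, 75 mm high, behind the rear left corner of the scale. Leave it. Origin: middle of its underside.
- jar_tall: Closed glass jar, 72 mm across, 105 mm high, to the left. Leave it. Origin: middle of its underside.
- spoon: Steel spoon, 190 mm long, lying to the left. Leave it. Origin: middle of its underside, handle to its own -x.
- funnel: Metal jar funnel upside down, 90 mm across, 65 mm high, to the right. Leave it. Origin: middle of its underside.
- indicator: The scale's fixed readout: a white head 160 mm wide on a steel stand, 120 mm high, behind the scale (about 235 mm beyond the scale's middle). Origin on the bench under its middle.
Mind the look-alikes: they are no part of the job. What is shaped like the shim_rl but orange or pink is not meant.

How it is judged (in metres and radians):
On the way, in this order (a step that is already met when the one before it is completed fails the run):
1. a fingertip presses the rocking corner of the pan down by more than 3 mm (((horizontal distance between the grasp point and corner_fl below 0.05 m and contact force between the fingers and scale above 2 N and height (world z) of corner_fl below 0.057 m) or (horizontal distance between the grasp point and corner_fr below 0.05 m and contact force between the fingers and scale above 2 N and height (world z) of corner_fr below 0.057 m) or (horizontal distance between the grasp point and corner_rl below 0.05 m and contact force between the fingers and scale above 2 N and height (world z) of corner_rl below 0.057 m) or (horizontal distance between the grasp point and corner_rr below 0.05 m and contact force between the fingers and scale above 2 N and height (world z) of corner_rr below 0.057 m))), for 0.1 s.
2. the shim of that corner is pushed under its foot: nose at least 4 mm past the foot's middle and within 15 mm of it sideways (((y of shim_fl in the frame of foot_fl below 0.041 m and x of shim_fl in the frame of foot_fl between -0.015 and 0.015 m) or (y of shim_fr in the frame of foot_fr above -0.041 m and x of shim_fr in the frame of foot_fr between -0.015 and 0.015 m) or (y of shim_rl in the frame of foot_rl below 0.041 m and x of shim_rl in the frame of foot_rl between -0.015 and 0.015 m) or (y of shim_rr in the frame of foot_rr above -0.041 m and x of shim_rr in the frame of foot_rr between -0.015 and 0.015 m))), for 0.2 s.
3. the shimmed corner is pressed again with more than 3 N and gives less than 2 mm (((y of shim_fl in the frame of foot_fl below 0.041 m and x of shim_fl in the frame of foot_fl between -0.015 and 0.015 m and horizontal distance between the grasp point and corner_fl below 0.05 m and contact force between the fingers and scale above 3 N and height (world z) of corner_fl above 0.058 m) or (y of shim_fr in the frame of foot_fr above -0.041 m and x of shim_fr in the frame of foot_fr between -0.015 and 0.015 m and horizontal distance between the grasp point and corner_fr below 0.05 m and contact force between the fingers and scale above 3 N and height (world z) of corner_fr above 0.058 m) or (y of shim_rl in the frame of foot_rl below 0.041 m and x of shim_rl in the frame of foot_rl between -0.015 and 0.015 m and horizontal distance between the grasp point and corner_rl below 0.05 m and contact force between the fingers and scale above 3 N and height (world z) of corner_rl above 0.058 m) or (y of shim_rr in the frame of foot_rr above -0.041 m and x of shim_rr in the frame of foot_rr between -0.015 and 0.015 m and horizontal distance between the grasp point and corner_rr below 0.05 m and contact force between the fingers and scale above 3 N and height (world z) of corner_rr above 0.058 m))), for 0.1 s.
At the end, for the whole second after the job is handed in: The rocking corner's shim is under its foot, nose 4 mm or more past the foot's middle, within 15 mm sideways; the other shims within 7 mm of their places; the scale at rest, tilt under 0.012 rad, that corner of the pan 58 to 62.5 mm high (((y of shim_fl in the frame of foot_fl below 0.041 m and x of shim_fl in the frame of foot_fl between -0.015 and 0.015 m and distance of each of shim_fr, shim_rl, shim_rr from where it was at the start of the episode below 0.007 m and linear speed of shim_fl below 0.01 m/s and height (world z) of corner_fl between 0.058 and 0.0625 m) or (y of shim_fr in the frame of foot_fr above -0.041 m and x of shim_fr in the frame of foot_fr between -0.015 and 0.015 m and distance of each of shim_fl, shim_rl, shim_rr from where it was at the start of the episode below 0.007 m and linear speed of shim_fr below 0.01 m/s and height (world z) of corner_fr between 0.058 and 0.0625 m) or (y of shim_rl in the frame of foot_rl below 0.041 m and x of shim_rl in the frame of foot_rl between -0.015 and 0.015 m and distance of each of shim_fl, shim_fr, shim_rr from where it was at the start of the episode below 0.007 m and linear speed of shim_rl below 0.01 m/s and height (world z) of corner_rl between 0.058 and 0.0625 m) or (y of shim_rr in the frame of foot_rr above -0.041 m and x of shim_rr in the frame of foot_rr between -0.015 and 0.015 m and distance of each of shim_fl, shim_fr, shim_rl from where it was at the start of the episode below 0.007 m and linear speed of shim_rr below 0.01 m/s and height (world z) of corner_rr between 0.058 and 0.0625 m)) and angle between scale's own z axis and vertical below 0.012 rad and linear speed of scale below 0.01 m/s); the robot touches nothing.
It fails at once if the scale is shifted by more than 12 mm or lifted (distance of scale from where it was at the start of the episode above 0.012 m or height (world z) of scale above 0.006 m).
It fails at once if a shim is picked up (more than 10 mm off the bench) (height (world z) of any of shim_fl, shim_fr, shim_rl, shim_rr above 0.01 m).
It fails at once if a second shim is pushed (more than 7 mm) (distance of each of shim_fl, shim_fr from where it was at the start of the episode above 0.007 m or distance of each of shim_fl, shim_rl from where it was at the start of the episode above 0.007 m or distance of each of shim_fl, shim_rr from where it was at the start of the episode above 0.007 m or distance of each of shim_fr, shim_rl from where it was at the start of the episode above 0.007 m or distance of each of shim_fr, shim_rr from where it was at the start of the episode above 0.007 m or distance of each of shim_rl, shim_rr from where it was at the start of the episode above 0.007 m).
It fails at once if a jar, the lid, the spoon or the funnel is moved by more than 15 mm (spoon 20 mm) (distance of any of jar_left, lid_right, jar_rear, jar_tall, funnel from where it was at the start of the episode above 0.015 m or distance of spoon from where it was at the start of the episode above 0.02 m).
It also fails if it takes over 64 s, if anything falls off the work surface, if the arm or the gripper's body presses on something with over 40 N, if the wrist force passes 120 N, or if a joint passes its speed limit or range.

### The arm

A 6-joint arm with a two-finger parallel gripper is mounted at the origin on the work surface. World frame = base frame: x ahead of the robot, y to its left, z up, the work surface at z = 0. Lengths are in mm, angles in rad, forces in N, time in s.
With the tool pointing down it reaches from about 200 to 875 mm from the base axis. Payload 3.4 kg.
Tool frame: the origin (TCP) lies at the very end of the fingers, on their centre line; the grasp point (between the pads) lies 19 mm behind it; z points along the fingers, y is the line along which they close (so a half turn about z gives the same grasp; the last joint's range is limited). The gripper opens to 94 mm and grips with 3 to 60 N. Pads are 16 mm wide; open, the fingers measure 119 mm over their backs; the gripper's body (75 mm by 177 mm) begins 78 mm behind the grasp point.
Start: joints at [1.167, 0.276, 1.505, -0, 1.361, -0.121], TCP at [160.468, 552.191, 205.493] pointing down, gripper open.
Joint ranges: [-2.89, 2.89], [-0.75, 2.08], [0.22, 2.7], [-1.18, 4.32], [0.11, 2.71], [-2.7, 2.7]. Speed limits (rad/s): [2.57, 2.57, 3.14, 3.14, 3.14, 3.14].

### API

Orientations are given as a 3x3 rotation matrix whose columns are the frame's x, y, z axes.
In Python, from workcell import ctrl gives the robot as it stands.
- The arm moves only by the tool move_arm, never from a script. Its argument "rows" is a list of rows, each a list of 5 numbers: the finger opening in cm, from 0 to 9.4, then the shift along the tool's x, y, z in cm, then the turn about the tool's z in degrees. In form: [[gripper, dx, dy, dz, spin], ...]. A call has 1 to 10 rows; each row is the pose to reach, as a shift and turn from the pose commanded when the call began, along the tool's axes at that moment; what a row does not reach only later rows make up. A row lasts 1/12 s, in which the tool goes at most 41.7 mm and 7.16 degrees, less where a joint would pass 70% of its speed; a pose out of reach is approached as far as the arm can. A call with a gripper value outside its range is refused whole. The fingers move at their own pace and stop on an object; "newtons" is the grip in N (left out, the last holds). Time passes only in rows, so rows that repeat a pose let the fingers close. It gives the time, the measured TCP pose, the force, the opening and the grip force at its end, in the units of the state.
- ctrl.observe(): the state, without advancing time (a new reading comes with each control period).
- ctrl.get_image(name): name is "scene" or "top" or "wrist"; returns the picture (420x560x3 uint8, red, green, blue); there is no depth.
- ctrl.camera_model(name): a dict with "fov_y" (degrees; the focal length in pixels is half the picture's height over the tangent of half this angle, whatever the lens; pixels are square), "cx", "cy" (the principal point, pixels), "D" ([k1, k2, p1, p2, k3] as OpenCV has them; the pictures are not rectified), "rvec" (rotation vector, rad) and "tvec" (3), from world to camera coordinates, as OpenCV has them. Camera axes: x right, y down, z forward; pixel columns grow to the right and rows downward; lengths in mm; the calibration is good to about 2 mm. A picture is of the moment at which its call begins: read the wrist's pose just before it. camera_model takes no time and is no camera call; for the wrist camera it gives the pose at the moment of the call.
- ctrl.close_job(): hands the job in; it is judged then, once.
Trained networks look in the newest picture that a camera, given by its name, has taken for a name from the list of things; names that differ only in an ending like _2 or _b are one class to them, and where a whole thing is asked for, a point or a joint stands for the part that bears it (a point fixed in the world has none). Each returns a list of dicts, best first, with "confidence" (0 to 1); they miss things now and then, are a little off and sometimes report something else, mostly with a low value. They report only what shows in the picture. A call takes as long as a camera call. They do not tell look-alikes from the thing itself.
- ctrl.search_frame(camera, target): "position" ([row, column] as shares, 0 to 1, of the picture: columns of its width, rows of its height, amid what is visible of it).
The state is a dict: "time": time; "joint_positions": joint angles; "dq": joint speeds; "joint_efforts": joint torques, N m; "eef_pos": TCP position; "ee_rot": TCP orientation; "ft_force": force on the tool from outside, world axes, zero at the start; "ft_torque": the same for the moment, N m; "finger_gap": finger opening in mm; "gripper_force": force on a finger pad.
Only numpy, scipy, OpenCV 4.12 (cv2) and the standard library are available. Lean on these libraries where they do the work, as an engineer would, in place of code of your own. Each camera call takes 0.05 s, during which the arm holds its last target. There are 200 camera calls.

## Working session

There is one attempt and no reset: what is moved stays moved. The work goes in short steps, Python scripts to look and compute and a tool call to move; the robot and the scene stay as the last step left them, time stands still between calls to the robot, and variables do not carry over. Pictures are saved under pics/ and viewed, at most 10 in all, crops included, and the job is handed in when it is done.

Besides the shell and the picture viewer there is one more tool, called after ">>>" as name(argument=value, ...) on one line, values as JSON. move_arm: Moves the arm, as the interface text tells. Its arguments: {"type":"object","properties":{"rows":{"type":"array"},"newtons":{"type":"number"}},"required":["rows"]}

```bash
mkdir -p pics
cat > h.py <<'E'
import numpy as np, cv2
from workcell import ctrl
def snap(cam,fn):
    im=ctrl.get_image(cam); cv2.imwrite('pics/'+fn,cv2.cvtColor(np.asarray(im),cv2.COLOR_RGB2BGR)); return im
def KM(cam):
    m=ctrl.camera_model(cam); f=210/np.tan(np.radians(m['fov_y']/2))
    return np.array([[f,0,m['cx']],[0,f,m['cy']],[0,0,1]]),np.array(m['D'],float),np.array(m['rvec'],float),np.array(m['tvec'],float)
def world(cam,col,row,z=0):
    K,D,r,t=KM(cam); p=cv2.undistortPoints(np.array([[[col,row]]],float),K,D)[0,0]
    R=cv2.Rodrigues(r)[0]; d=R.T@np.array([p[0],p[1],1]); o=-R.T@t.ravel()
    return o+d*(z-o[2])/d[2]
def pix(cam,P):
    K,D,r,t=KM(cam); return cv2.projectPoints(np.array(P,float).reshape(-1,3),r,t,K,D)[0][:,0]
E
python3 - <<'E'
from h import *
s=ctrl.observe()
print(s['eef_pos'],s['ee_rot'],s['ft_force'],s['time'])
snap('top','top0.png')
Z=dict(scale=60,shim_fl=6,jar_left=58,lid_right=11,indicator=120,jar_rear=75,corner_fl=60,corner_rr=60)
for n,z in Z.items():
    for d in ctrl.search_frame('top',n)[:4]:
        r,c=d['position']; print(n,round(d['confidence'],2),round(c*560),round(r*420),world('top',c*560,r*420,z).round())
snap('scene','scene0.png')
E
```

```text
[160.24182941 551.62898114 204.61282085] [[-9.60277034e-01  2.79047496e-01 -7.15624889e-04]
 [ 2.79048323e-01  9.60275633e-01 -1.65582974e-03]
 [ 2.25141999e-04 -1.78974920e-03 -9.99998373e-01]] [-0.70498878 -0.39286682 -0.75921701] 0.0
scale 0.56 273 231 [531.  42.  60.]
shim_fl 0.88 211 256 [472. 211.   6.]
jar_left 0.94 194 225 [551. 245.  58.]
lid_right 0.76 365 240 [ 507. -205.   11.]
indicator 0.82 285 149 [731.   4. 120.]
jar_rear 0.77 223 147 [755. 169.  75.]
jar_rear 0.54 340 202 [ 599. -132.   75.]
jar_rear 0.45 194 227 [542. 241.  75.]
jar_rear 0.25 279 231 [528.  25.  75.]
corner_fl 0.96 276 232 [528.  34.  60.]
corner_rr 0.91 277 230 [532.  30.  60.]
```

View pics/top0.png

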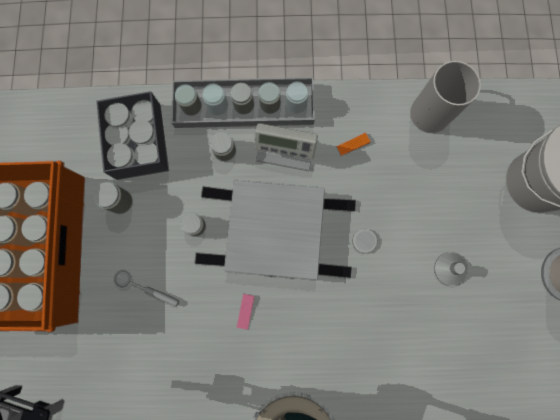

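View pics/scene0.png

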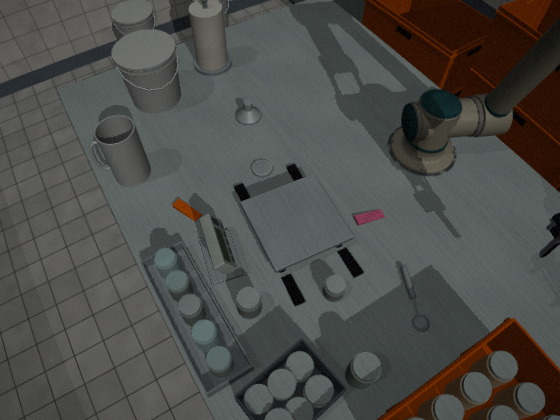

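The top view shows the pan with corners near (234,181), (324,187), (320,279) and (227,273). The black shims are at (217,193), (211,259), (339,205) and (334,271). The orange and pink shims are look-alikes.

Run:
```python
from h import *
im=cv2.imread('pics/top0.png')
g=im.max(2)
for c,r in [(211,259),(217,193),(339,205),(334,271)]:
    m=np.zeros_like(g); m[r-14:r+14,c-24:c+24]=(g[r-14:r+14,c-24:c+24]<50)*255
    n,l,st,ce=cv2.connectedComponentsWithStats(m); k=1+st[1:,4].argmax()
    rc=cv2.minAreaRect(np.argwhere(l==k)[:,::-1].astype(np.float32)); b=cv2.boxPoints(rc)
    print(st[k,4],ce[k].round(1),world('top',*ce[k],6).round(1)); print([tuple(world('top',*p,6).round()[:2]) for p in b])
for c,r in [(234,181),(324,187),(320,279),(227,273)]: print(world('top',c,r,60).round(1))
cv2.imwrite('pics/crop0.png',cv2.resize(im[165:295,185:365],None,fx=4.4,fy=4.4,interpolation=cv2.INTER_CUBIC))
```

```text
283 [209.7 259. ] [464.1 213.2   6. ]
[(np.float64(478.0), np.float64(250.0)), (np.float64(477.0), np.float64(175.0)), (np.float64(450.0), np.float64(175.0)), (np.float64(451.0), np.float64(250.0))]
286 [216.5 193.3] [643.6 195.3   6. ]
[(np.float64(636.0), np.float64(237.0)), (np.float64(663.0), np.float64(234.0)), (np.float64(651.0), np.float64(153.0)), (np.float64(624.0), np.float64(157.0))]
317 [339.1 204.4] [ 605.7 -139.7    6. ]
[(np.float64(595.0), np.float64(-97.0)), (np.float64(623.0), np.float64(-99.0)), (np.float64(616.0), np.float64(-183.0)), (np.float64(588.0), np.float64(-180.0))]
328 [334.4 270.4] [ 427.3 -120.     6. ]
[(np.float64(419.0), np.float64(-76.0)), (np.float64(446.0), np.float64(-80.0)), (np.float64(436.0), np.float64(-164.0)), (np.float64(409.0), np.float64(-161.0))]
[664.5 140.9  60. ]
[643.3 -95.   60. ]
[405.2 -76.6  60. ]
[425.  159.6  60. ]
```

View pics/crop0.png

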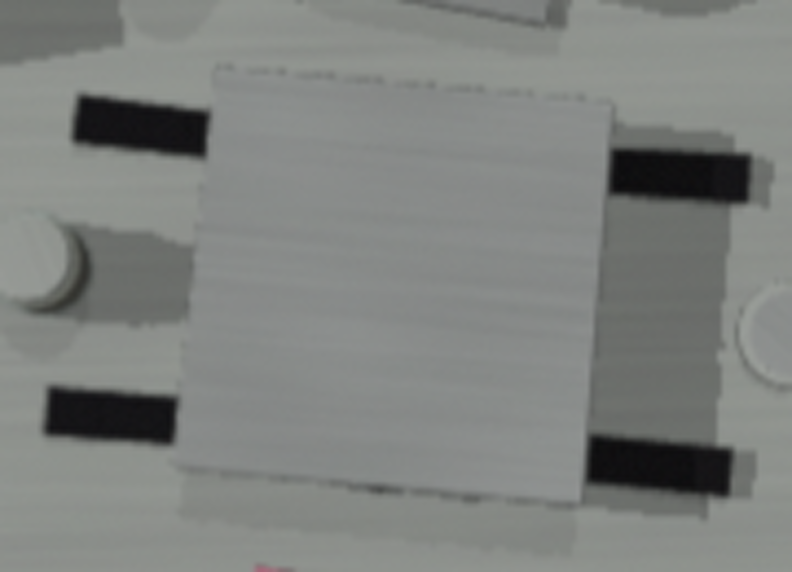

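The crop puts the pan corners at about (234,180), (324,188), (317,279) and (225.5,271). All four shims sit square to the pan, with their noses about at its edge.

```bash
cat >> h.py <<'E'
P=np.array([world('top',c,r,60)[:2] for c,r in [(233.9,180),(324.1,187.7),(317.3,279.1),(225.5,270.7)]])
C=P.mean(0); L=np.array([[1,1],[1,-1],[-1,-1],[-1,1]])*120.
H=(P-C).T@L; a=np.arctan2(H[1,0]-H[0,1],H[0,0]+H[1,1])
RS=np.array([[np.cos(a),-np.sin(a)],[np.sin(a),np.cos(a)]])
def S2W(x,y): return C+RS@np.array([x,y])
def W2S(p): return RS.T@(np.array(p)[:2]-C)
def go(x,y,z):
    "shift in tool cm to reach scale-frame x,y, height z (mm); spin deg"
    s=ctrl.observe(); R=np.array(s['ee_rot']); d=np.r_[S2W(x,y),z]-s['eef_pos']
    sp=np.degrees(np.arctan2(R[1,1],R[0,1]))-(np.degrees(a)+90)
    return (R.T@d/10).round(2),sp.round(1)
E
python3 - <<'E'
from h import *
print(P.round(),C,np.degrees(a),np.linalg.norm(P-np.roll(P,1,0),axis=1), (L@RS.T+C-P).round(1))
for p in [(464.1,213.2),(643.6,195.3),(605.7,-139.7),(427.3,-120)]: print(W2S(p).round(1))
print(go(-100,100,90))
E
```

```text
[[667. 141.]
 [641. -95.]
 [405. -70.]
 [431. 163.]] [536.17356024  34.88893564] -6.018128415158333 [237.3609098  237.74286108 237.67473756 234.54867864] [[ 0.9  0.5]
 [ 1.5 -1.8]
 [-0.9 -2.1]
 [-1.5  3.4]]
[-90.4 169.8]
[ 90.  170.8]
[  87.4 -166.3]
[ -92.  -165.4]
(array([-38.9 , -31.12,  11.54]), np.float64(-10.2))
```

>>> move_arm(rows=[[0,-20,-15,2,-5],[0,-38.9,-31.1,6,-10.2],[0,-38.9,-31.1,8.5,-10.2],[0,-38.9,-31.1,8.5,-10.2],[0,-38.9,-31.1,8.5,-10.2],[0,-38.9,-31.1,11,-10.2],[0,-38.9,-31.1,11,-10.2],[0,-38.9,-31.1,11,-10.2],[0,-38.9,-31.1,11,-10.2],[0,-38.9,-31.1,11,-10.2]], newtons=60)

```text
time: 1.33
eef_pos: [395.9, 218.0, 120.0]
ee_rot: [[-0.995, 0.104, 0.001], [0.104, 0.995, 0.001], [-0.001, 0.001, -1.0]]
ft_force: [0.7, 0.9, 0.9]
finger_gap: 30.8
gripper_force: 0.0
```

>>> move_arm(rows=[[0,0,0,0,0]])

```text
time: 1.42
eef_pos: [398.1, 214.0, 118.7]
ee_rot: [[-0.994, 0.111, 0.0], [0.111, 0.994, -0.004], [-0.001, -0.004, -1.0]]
ft_force: [0.2, 0.3, 0.1]
finger_gap: 24.1
gripper_force: 0.0
```

Run:
```python
from h import *
print(go(-100,100,66)); s=ctrl.observe(); print(W2S(s['eef_pos']),s['eef_pos'],s['finger_gap'])
```

```text
(array([-5.65, -6.31,  5.29]), np.float64(-0.4))
[-156.13767436  163.65198103] [398.05418125 214.00895517 118.65342425] 24.119619381247983
```

>>> move_arm(rows=[[0,-5.6,-6.3,4,-0.4],[0,-5.6,-6.3,5,-0.4],[0,-5.6,-6.3,5,-0.4],[0,-5.6,-6.3,5,-0.4],[0,-5.6,-6.3,5.5,-0.4],[0,-5.6,-6.3,5.5,-0.4]])

```text
time: 1.92
eef_pos: [443.1, 152.3, 65.1]
ee_rot: [[-0.995, 0.097, -0.001], [0.097, 0.995, 0.001], [0.001, 0.001, -1.0]]
ft_force: [0.6, -0.6, -0.4]
finger_gap: 0.9
gripper_force: 0.0
```

Run:
```python
from h import *
print(go(-100,100,60)); s=ctrl.observe(); print(s['finger_gap'])
snap('wrist','w0.png')
```

```text
(array([-0.48, -0.7 ,  0.5 ]), np.float64(0.4))
0.8689907619511851
```

View pics/w0.png

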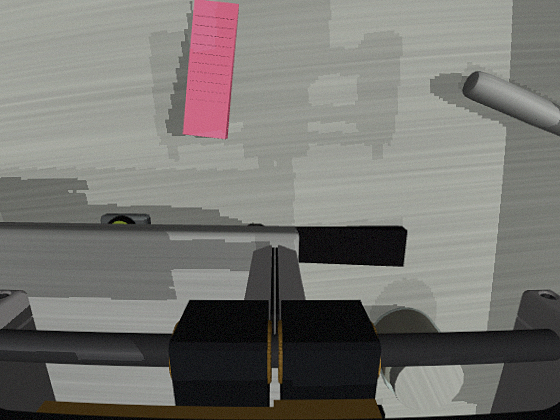

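The wrist view shows the closed fingers over the front left pan corner at about (275,240), with shim_fl's tail to the right at (405,245). I'll press here in small steps.

>>> move_arm(rows=[[0,-0.5,-0.7,0.2,0.4],[0,-0.5,-0.7,0.2,0.4],[0,-0.5,-0.7,0.5,0.4],[0,-0.5,-0.7,0.6,0.4],[0,-0.5,-0.7,0.6,0.4]])

```text
time: 2.38
eef_pos: [448.8, 144.1, 60.1]
ee_rot: [[-0.995, 0.104, 0.002], [0.104, 0.995, 0.001], [-0.001, 0.001, -1.0]]
ft_force: [-2.5, -0.5, 7.3]
finger_gap: 0.7
gripper_force: 3.6
```

>>> move_arm(rows=[[0,0,0,0.1,0],[0,0,0,0.1,0],[0,0,0,0.1,0]])

```text
time: 2.63
eef_pos: [448.9, 144.1, 60.1]
ee_rot: [[-0.995, 0.104, 0.002], [0.104, 0.995, 0.001], [-0.002, 0.001, -1.0]]
ft_force: [-3.4, -0.7, 13.8]
finger_gap: 0.2
gripper_force: 7.3
```

>>> move_arm(rows=[[0,0,0,0.1,0],[0,0,0,0.1,0],[0,0,0,0.1,0]])

```text
time: 2.88
eef_pos: [448.9, 144.1, 60.0]
ee_rot: [[-0.995, 0.104, 0.002], [0.104, 0.995, 0.001], [-0.002, 0.001, -1.0]]
ft_force: [-4.3, -1.1, 21.6]
finger_gap: 0.4
gripper_force: 10.9
```

Front left is solid. Next is front right.

>>> move_arm(rows=[[0,0,0,-1.5,0],[0,0,-10,-1.5,0],[0,0,-20,-1.5,0],[0,0,-20,-1.5,0],[0,0,-20,-1.5,0],[0,0,-20,-1.5,0],[0,0,-20,-1.5,0],[0,0,-20,-0.6,0],[0,0,-20,-0.3,0],[0,0,-20,-0.3,0]])

```text
time: 3.72
eef_pos: [426.9, -54.3, 59.3]
ee_rot: [[-0.995, 0.103, -0.002], [0.103, 0.995, 0.0], [0.002, -0.0, -1.0]]
ft_force: [-0.5, -2.1, 3.8]
finger_gap: 0.6
gripper_force: 1.8
```

>>> move_arm(rows=[[0,0,0,0.1,0],[0,0,0,0.1,0],[0,0,0,0.1,0]])

```text
time: 3.97
eef_pos: [427.1, -54.2, 59.1]
ee_rot: [[-0.995, 0.103, -0.001], [0.103, 0.995, 0.0], [0.001, 0.0, -1.0]]
ft_force: [-2.8, -0.8, 3.1]
finger_gap: 0.9
gripper_force: 1.9
```

>>> move_arm(rows=[[0,0,0,0.1,0],[0,0,0,0.1,0],[0,0,0,0.1,0]])

```text
time: 4.22
eef_pos: [426.9, -54.4, 57.9]
ee_rot: [[-0.995, 0.105, -0.001], [0.105, 0.995, 0.001], [0.001, 0.001, -1.0]]
ft_force: [-2.6, 1.2, 5.2]
finger_gap: 0.7
gripper_force: 2.2
```

It gives here. I'll press further.

>>> move_arm(rows=[[0,0,0,0.1,0],[0,0,0,0.2,0],[0,0,0,0.3,0],[0,0,0,0.3,0],[0,0,0,0.3,0]])

```text
time: 4.63
eef_pos: [426.3, -54.8, 55.0]
ee_rot: [[-0.995, 0.105, -0.002], [0.105, 0.995, 0.001], [0.002, 0.001, -1.0]]
ft_force: [-3.2, 0.8, 6.1]
finger_gap: 0.6
gripper_force: 3.3
```

>>> move_arm(rows=[[0,0,0,0.1,0],[0,0,0,0.15,0],[0,0,0,0.15,0],[0,0,0,0.15,0]])

```text
time: 4.97
eef_pos: [426.3, -54.9, 54.6]
ee_rot: [[-0.995, 0.104, -0.002], [0.104, 0.995, 0.001], [0.002, 0.0, -1.0]]
ft_force: [-6.3, -0.2, 16.8]
finger_gap: 0.7
gripper_force: 8.3
```

Front right rocks: it gave about 5 mm and then bottomed out. Now I'll lift and go outboard of shim_fr's tail.

>>> move_arm(rows=[[0,0,0,-3,0],[0,0,0,-4,0],[0,0,-7,-4,0],[0,0,-15,-4,0],[0,0,-15,-4,0],[0,0,-15,-4,0],[0,0,-15,-4,0],[0,0,-15,-4,0]])

```text
time: 5.63
eef_pos: [412.1, -205.4, 93.2]
ee_rot: [[-0.994, 0.108, 0.001], [0.108, 0.994, 0.001], [-0.001, 0.001, -1.0]]
ft_force: [-0.2, 1.2, 0.4]
finger_gap: 0.1
gripper_force: 0.0
```

Run:
```python
from h import *
s=ctrl.observe();print(go(-91,-240,5),W2S(s['eef_pos']))
snap('wrist','w1.png')
for x,y,z in [(-106,-210,12),(-76,-210,12),(-106,-120,1),(-76,-120,1)]: print(pix('wrist',np.r_[S2W(x,y),z]))
g=cv2.imread('pics/top0.png')
snap('top','top1.png')
```

```text
(array([-0.71,  1.19,  8.82]), np.float64(-0.2)) [ -98.16718856 -251.92308911]
[[321.92798838 211.14500943]]
[[320.62049201 244.79066913]]
[[422.22491877 207.53701328]]
[[418.1959044  239.71191546]]
```

View pics/w1.png

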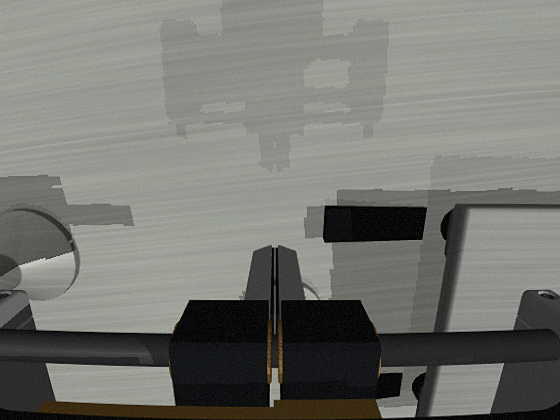

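The wrist view shows shim_fr from its tail at (323,224) to its nose at (425,224). The foot rim is just beyond at (447,224), and the tail is about 2 mm nearer the robot than I estimated. I'll lower behind the tail.

>>> move_arm(rows=[[0,-0.5,1.2,3,0],[0,-0.5,1.2,7,0],[0,-0.5,1.2,8.5,0],[0,-0.5,1.2,8.7,0],[0,-0.5,1.2,8.7,0]])

```text
time: 6.15
eef_pos: [417.6, -191.2, 5.9]
ee_rot: [[-0.995, 0.103, -0.002], [0.103, 0.995, 0.002], [0.002, 0.002, -1.0]]
ft_force: [0.1, -0.7, 0.3]
finger_gap: 0.2
gripper_force: 0.0
```

>>> move_arm(rows=[[0,0,0.5,0,0],[0,0,1,0,0],[0,0,1.5,0,0],[0,0,2,0,0],[0,0,2.5,0,0],[0,0,2.5,0,0]])

```text
time: 6.65
eef_pos: [421.0, -167.4, 7.1]
ee_rot: [[-0.995, 0.104, 0.001], [0.104, 0.995, -0.0], [-0.001, -0.0, -1.0]]
ft_force: [0.2, 0.5, -0.3]
finger_gap: 0.3
gripper_force: 0.1
```

Run:
```python
from h import *
s=ctrl.observe();print(W2S(s['eef_pos']),s['eef_pos'])
snap('wrist','w2.png')
```

```text
[ -93.36659667 -213.21272211] [ 420.96763997 -167.35987691    7.09943949]
```

View pics/w2.png

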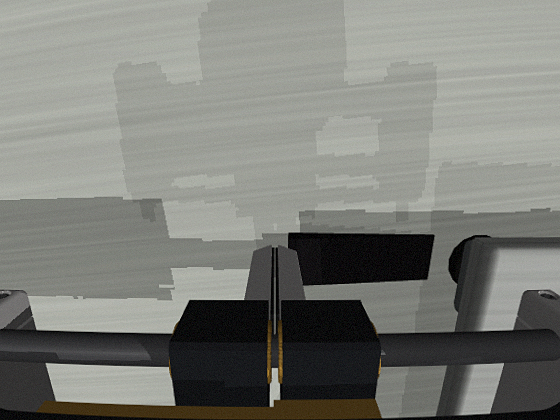

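The finger is about at the tail (288,259), the nose is at (432,258), and the foot rim is straight ahead at (452,260). Now I'll push in.

Run:
```python
from h import *
s=ctrl.observe();p=np.array(s['eef_pos']); print(pix('wrist',p))
for c,r in [(290,234),(290,285)]: print(W2S(world('wrist',c,r,12 if r<260 else 0)))
print(W2S(world('wrist',435,235,1.5)),W2S(world('wrist',430,279,1.5)))
```

```text
[[272.85413649 258.84470135]]
[-110.9356556  -203.76195921]
[ -72.21231496 -202.69593923]
[-106.38584279 -114.26998826] [ -76.59185048 -113.25084706]
```

>>> move_arm(rows=[[0,0,0.3,0,0],[0,0,0.6,0,0],[0,0,0.9,0,0],[0,0,1.2,0,0],[0,0,1.5,0,0],[0,0,1.5,0,0]])

```text
time: 7.2
eef_pos: [422.4, -152.8, 6.6]
ee_rot: [[-0.995, 0.104, 0.0], [0.104, 0.995, 0.0], [-0.0, 0.0, -1.0]]
ft_force: [1.2, -0.2, 2.2]
finger_gap: 0.5
gripper_force: 0.8
```

>>> move_arm(rows=[[0,0,0.3,0,0],[0,0,0.6,0,0],[0,0,0.9,0,0],[0,0,1.2,0,0],[0,0,1.2,0,0]])

```text
time: 7.62
eef_pos: [423.5, -140.7, 6.6]
ee_rot: [[-0.995, 0.104, 0.0], [0.104, 0.995, 0.0], [-0.0, 0.0, -1.0]]
ft_force: [0.5, -0.7, 2.2]
finger_gap: 0.4
gripper_force: 1.0
```

>>> move_arm(rows=[[0,0,0.2,0,0],[0,0,0.4,0,0],[0,0,0.6,0,0],[0,0,0.6,0,0]])

```text
time: 7.95
eef_pos: [424.1, -134.9, 6.6]
ee_rot: [[-0.995, 0.104, 0.0], [0.104, 0.995, 0.0], [-0.0, 0.0, -1.0]]
ft_force: [0.9, -1.2, 2.5]
finger_gap: 0.2
gripper_force: 1.2
```

>>> move_arm(rows=[[0,0,0.2,0,0],[0,0,0.4,0,0],[0,0,0.4,0,0]])

```text
time: 8.2
eef_pos: [424.5, -131.0, 6.5]
ee_rot: [[-0.995, 0.105, 0.0], [0.105, 0.995, 0.0], [-0.0, 0.0, -1.0]]
ft_force: [0.5, -0.7, 3.5]
finger_gap: 0.3
gripper_force: 1.3
```

Run:
```python
from h import *
s=ctrl.observe();print(W2S(s['eef_pos']),RS.T@np.array(s['ft_force'])[:2])
snap('wrist','w3.png')
```

```text
[ -93.67199087 -176.67875233] [ 0.59341768 -0.66685567]
```

View pics/w3.png

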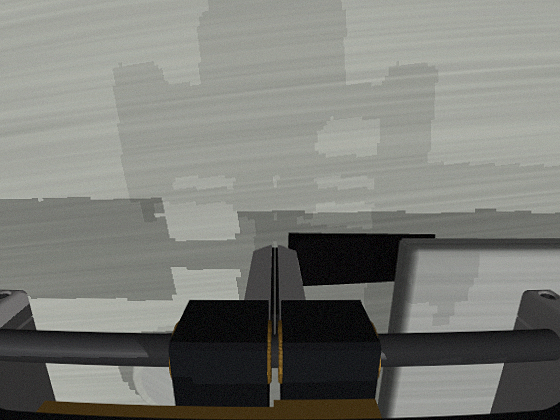

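The shim is sliding in straight, with its tail at (288,259) and its nose now under the pan. There is no wedging force yet, so I'll continue.

>>> move_arm(rows=[[0,0,0.1,0,0],[0,0,0.2,0,0],[0,0,0.3,0,0],[0,0,0.3,0,0]])

```text
time: 8.58
eef_pos: [424.9, -128.3, 6.6]
ee_rot: [[-0.995, 0.104, 0.0], [0.104, 0.995, -0.0], [-0.0, -0.0, -1.0]]
ft_force: [-0.8, -2.2, 2.9]
finger_gap: 0.1
gripper_force: 1.6
```

>>> move_arm(rows=[[0,0,0.1,0,0],[0,0,0.2,0,0],[0,0,0.3,0,0],[0,0,0.3,0,0]])

```text
time: 8.92
eef_pos: [425.4, -126.2, 6.6]
ee_rot: [[-0.995, 0.103, 0.0], [0.103, 0.995, -0.002], [-0.001, -0.002, -1.0]]
ft_force: [-0.6, -5.0, 2.2]
finger_gap: 0.4
gripper_force: 2.7
```

>>> move_arm(rows=[[0,0,0.1,0,0],[0,0,0.2,0,0],[0,0,0.2,0,0]])

```text
time: 9.17
eef_pos: [425.7, -125.2, 6.7]
ee_rot: [[-0.995, 0.102, 0.001], [0.102, 0.995, -0.004], [-0.001, -0.003, -1.0]]
ft_force: [-0.8, -8.1, 2.5]
finger_gap: 0.3
gripper_force: 3.7
```

>>> move_arm(rows=[[0,0,0.1,0,0],[0,0,0.2,0,0],[0,0,0.2,0,0],[0,0,0.2,0,0]])

```text
time: 9.5
eef_pos: [426.2, -124.3, 6.9]
ee_rot: [[-0.995, 0.102, 0.001], [0.102, 0.995, -0.005], [-0.002, -0.005, -1.0]]
ft_force: [-2.1, -11.3, 3.0]
finger_gap: 0.5
gripper_force: 4.9
```

>>> move_arm(rows=[[0,0,-0.5,0,0],[0,0,-2,0,0],[0,0,-4,0,0],[0,0,-4,0,0],[0,0,-4,-4,0],[0,0,-4,-8,0],[0,0,-4,-8,0],[0,0,-4,-8,0]])

```text
time: 10.17
eef_pos: [422.4, -160.7, 88.0]
ee_rot: [[-0.994, 0.105, 0.004], [0.105, 0.994, -0.0], [-0.004, -0.0, -1.0]]
ft_force: [-0.1, 0.2, -0.5]
finger_gap: 0.6
gripper_force: 0.0
```

Run:
```python
from h import *
s=ctrl.observe();print(W2S(s['eef_pos']),go(-100,-100,64))
snap('wrist','w4.png'); snap('top','top2.png')
```

```text
[ -92.59199488 -206.47022565] (array([ 0.75, 10.65,  2.4 ]), np.float64(-0.0))
```

View pics/w4.png

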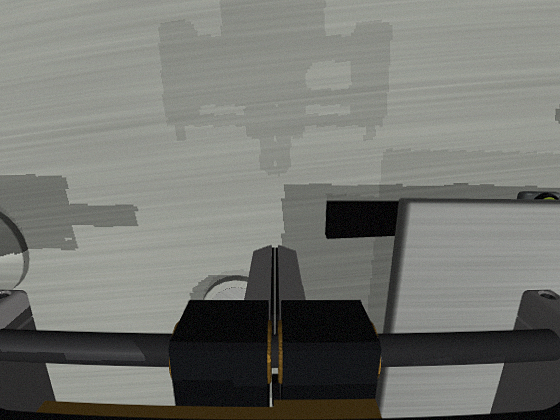

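The shim has stayed under the foot, its tail visible at (327,219) and wedged at about 11 N. Now I'll press the corner again.

>>> move_arm(rows=[[0,0.7,5,0,0],[0,0.7,10.6,0,0],[0,0.7,10.6,0,0],[0,0.7,10.6,2,0],[0,0.7,10.6,2.5,0],[0,0.7,10.6,2.5,0]])

```text
time: 10.77
eef_pos: [423.2, -52.6, 60.2]
ee_rot: [[-0.994, 0.105, -0.006], [0.105, 0.994, 0.004], [0.006, 0.004, -1.0]]
ft_force: [-0.4, 0.8, 3.2]
finger_gap: 0.6
gripper_force: 0.9
```

>>> move_arm(rows=[[0,0,0,0.2,0],[0,0,0,0.4,0],[0,0,0,0.4,0],[0,0,0,0.4,0]])

```text
time: 11.1
eef_pos: [423.4, -53.1, 59.6]
ee_rot: [[-0.994, 0.107, -0.004], [0.107, 0.994, 0.005], [0.004, 0.004, -1.0]]
ft_force: [-7.8, 7.1, 34.7]
finger_gap: 0.4
gripper_force: 17.3
```

>>> move_arm(rows=[[0,0,0,0.1,0],[0,0,0,0.1,0],[0,0,0,0.1,0]])

```text
time: 11.35
eef_pos: [423.4, -53.1, 59.4]
ee_rot: [[-0.994, 0.107, -0.004], [0.107, 0.994, 0.004], [0.004, 0.004, -1.0]]
ft_force: [-9.5, 8.0, 41.9]
finger_gap: 0.8
gripper_force: 21.1
```

>>> move_arm(rows=[[0,0,0,0.1,0],[0,0,0,0.1,0],[0,0,0,0.1,0]])

```text
time: 11.6
eef_pos: [423.4, -53.1, 59.2]
ee_rot: [[-0.994, 0.107, -0.003], [0.107, 0.994, 0.004], [0.004, 0.004, -1.0]]
ft_force: [-11.9, 8.3, 49.8]
finger_gap: 0.2
gripper_force: 25.0
```

It holds at up to 50 N with under 1 mm of give. I'll retreat and check.

>>> move_arm(rows=[[0,0,0,-1,0],[0,0,0,-5,0],[0,0,0,-10,0],[0,0,0,-15,0],[0,0,0,-15,0],[0,10,-10,-20,0],[0,10,-20,-20,0],[0,10,-20,-20,0],[0,10,-20,-20,0],[0,10,-20,-20,0]])

```text
time: 12.43
eef_pos: [314.2, -223.8, 250.2]
ee_rot: [[-0.995, 0.104, -0.002], [0.104, 0.995, 0.003], [0.002, 0.002, -1.0]]
ft_force: [1.2, -0.4, -0.5]
finger_gap: 0.4
gripper_force: 0.0
```

Run:
```python
from h import *
s=ctrl.observe();print(s['eef_pos'],s['ft_force'])
snap('top','top3.png')
a0,a1=[cv2.imread(f'pics/top{i}.png')[165:295,185:365] for i in (0,3)]
cv2.imwrite('pics/cmp.png',cv2.resize(np.hstack([a0,a1]),None,fx=2.2,fy=2.2))
```

```text
[ 314.21968058 -223.77179137  250.1676007 ] [ 1.17483942 -0.40074937 -0.54923356]
```

View pics/cmp.png

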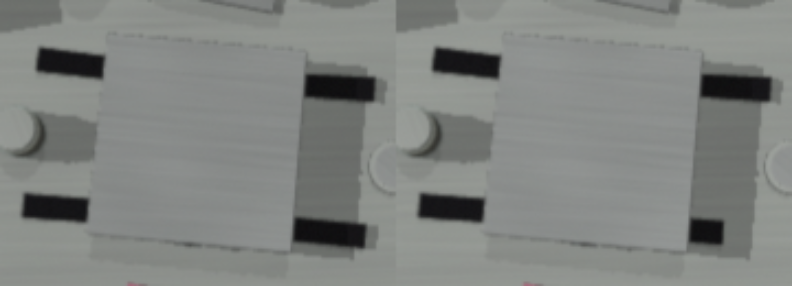

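Comparing before (left) and after (right), only shim_fr has moved, about 46 mm in, with its tail now at (723,232). The scale and the other shims are in place.

```bash
python3 -c "
from workcell import ctrl; print(ctrl.close_job())"
```

```text
the job is handed in; nothing more can be done
None
```

The front right corner was the one that rocked; its shim is now wedged under the foot, the corner gave less than 1 mm when pressed again, nothing else visibly moved, the arm is clear, and the job is handed in (no verdict was returned).

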